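Lock a plug-in module into its card rack

TASK

Slide the green plug-in module upright all the way down into the slot of the white card rack, with its yellow pull tab on the side away from the brass bushings, and let go of it. Then take the steel locking rod by its red handle and thread it from either side through one bushing, over the module, and on through the other until the tip clearly sticks out beyond it (about 1 to 4 cm). Finish while still gripping the handle, the rod straight in both bushings and not pressed hard against the rack, so that a colleague can fit the clip; leave everything else on the bench where it is.

Things in the scene. Friction and masses are not known exactly. Their poses are not given: they have to be found in the camera images.
- rack: card rack fixed to the bench, 130 x 126 mm on plan; origin at the centre of its underside, z up. Two white end plates (outer faces at y = +-55, inner at +-45 mm, x -60..60) rise to 135 mm, with a black slot block between them and a brass bushing in each. Thin tie bars (6 mm) join the plates at x 53, z 85 and x -53, z 75 mm
- bushing_left (a point): centre of the outer mouth of the bushing at the rack's +y side (rack frame x -30, y 61, z 115 mm), axes as the rack's. Bore 13 mm, bushing 18 mm long, 24 mm outside diameter, standing 6 mm out of its plate. The two bushings share one level axis along the rack's y
- bushing_right (a point): the same at the rack's -y side (rack frame x -30, y -61, z 115 mm)
- slot_home (a point): where the centre of the module's tab is when the module is fully home (rack frame x 15, y 0, z 121 mm), axes as the rack's; the module's x then lies along the rack's +x. Slot: open above, along the rack's x, centred on its origin, 93 mm long, 12.5 mm wide, floor at z 10 mm, block top at 50 mm, flared lips up to 60 mm
- card_tab (a point): centre of the module's yellow pull tab; x along its width, y through its thickness, z up. Green slab 90 (x) x 10 (y) x 92 (z) mm, about 160 g; the tab on its top edge is 30 x 10 x 38 mm, 15 mm off the slab's middle towards +x. This point is 111 mm above the lower edge. Starts upright in the card stand; take it from above by the tab, closing along y
- rod_grip (a point): centre of the locking rod's red handle, on the rod's axis; x points to the tip, z up at the start. Handle 40 (x) x 16 (y) x 24 (z) mm; from its front face (x = 20 mm) a round steel rod, 10 mm across, runs to the tip. About 100 g, centre of mass 72 mm ahead of here. Starts level in the rod stand, 50 mm above the bench; take it from above, closing along y
- rod_tip (a point): tip of the locking rod, 185 mm ahead of the handle's centre, axes as the rod's; the last 10 mm taper to 4 mm diameter
- card_stand: blue block fixed to the bench, 115 x 60 x 30 mm, with a 96 x 14 mm slot along its x, floor at 8 mm, in which the module starts with its x along the stand's; origin at the centre of its underside. The two stands may be on either side of the rack
- rod_stand: blue stand fixed to the bench, 150 x 50 mm, with two posts 57 mm tall (at x -30 and 60 mm) whose notches, 14 mm wide and open above, carry the rod along the stand's x; the handle's centre starts at x = -85 mm, beyond the base, with nothing under it. Origin on the underside
- screwdriver: small screwdriver with an orange handle, lying, about 170 mm long; a bystander, origin at its underside or on its axis
- mug: white mug, 76 mm across, 85 mm tall; a bystander, origin at its underside or on its axis
- screw_jar: clear screw jar with a blue cap, 52 mm across, 50 mm tall; a bystander, origin at its underside or on its axis
- multimeter: yellow hand multimeter lying on its back, 150 x 75 x 38 mm; a bystander, origin at its underside or on its axis
- spare_module: blue spare module lying flat, 95 x 65 x 15 mm; not for this job; a bystander, origin at its underside or on its axis
- parts_tray: grey parts tray with three compartments, 100 x 150 x 35 mm; a bystander, origin at its underside or on its axis
- solder_reel: bare metal reel standing on end, 60 mm across, 32 mm tall; a bystander, origin at its underside or on its axis

How it is judged (in metres and radians):
On the way, in this order (a step that is already met when the one before it is completed fails the run):
1. the module is fully home in the slot, the right way round, and let go (horizontal distance between card_tab and slot_home below 0.006 m and z of card_tab in the frame of slot_home between -0.004 and 0.004 m and angle between card_tab's own z axis and vertical below 0.06 rad and contact force between the fingers and card below 0.1 N and linear speed of card below 0.02 m/s), for 0.2 s.
2. the gripped rod is through the first bushing, its tip between the plates on the bushings' axis (x of rod_tip in the frame of bushing_left between -0.006 and 0.006 m and z of rod_tip in the frame of bushing_left between -0.006 and 0.006 m and angle between the x axis of rod_tip and the y axis of rack, either way round below 0.06 rad and y of rod_tip in the frame of rack between -0.042 and 0.042 m and contact force between the fingers and rod above 3 N), for 0.05 s.
At the end, for the whole second after the job is handed in: Module home (6 mm across, 4 mm in height, 0.06 rad) and untouched; rod through both bushings, tip at least 5 mm beyond the far one, handle outside the near one, straight within 0.06 rad, still, gripped with over 3 N and pressing on the rack with under 12 N (horizontal distance between card_tab and slot_home below 0.006 m and z of card_tab in the frame of slot_home between -0.004 and 0.004 m and angle between card_tab's own z axis and vertical below 0.06 rad and x of rod_tip in the frame of bushing_left between -0.006 and 0.006 m and z of rod_tip in the frame of bushing_left between -0.006 and 0.006 m and angle between the x axis of rod_tip and the y axis of rack, either way round below 0.06 rad and ((y of rod_tip in the frame of rack below -0.066 m and y of rod_grip in the frame of rack above 0.06 m) or (y of rod_tip in the frame of rack above 0.066 m and y of rod_grip in the frame of rack below -0.06 m)) and contact force between the fingers and rod above 3 N and contact force between rod and rack below 12 N and contact force between each of the arm, the fingers and card below 0.1 N and linear speed of rod below 0.02 m/s); the arm keeps its last pose, push and grip.
It fails at once if something else on the bench is pushed or carried away (over 40 mm) (distance of any of screwdriver, mug, screw_jar, multimeter, spare_module, parts_tray, solder_reel from where it was at the start of the episode above 0.04 m).
It also fails if it takes over 72 s, if anything falls off the work surface, if the arm or the gripper's body presses on something with over 40 N, if the wrist force passes 120 N, or if a joint passes its speed limit or range.

ROBOT

A 6-joint arm with a two-finger parallel gripper is mounted at the origin on the work surface. World frame = base frame: x ahead of the robot, y to its left, z up, the work surface at z = 0. Lengths are in mm, angles in rad, forces in N, time in s.
With the tool pointing down it reaches from about 275 to 750 mm from the base axis. Payload 10.2 kg.
Tool frame: the origin (TCP) lies midway between the tips of the shut fingers; the grasp point (between the pads) lies 19 mm behind it; z points along the fingers, y is the line along which they close (so a half turn about z gives the same grasp; the last joint's range is limited). The gripper opens to 85 mm and grips with 20 to 120 N. Pads are 22 mm wide; open, the fingers measure 114 mm over their backs; the gripper's body (76 mm by 85 mm) begins 54 mm behind the grasp point. The pads swing forward as they close: fully open they stand 13 mm farther back than shut.
Start: joints at [1.068, 0.313, 1.498, -0, 1.331, -0.223], TCP at [144.999, 504.586, 231.294] pointing down, gripper open.
Joint ranges: [-2.94, 2.94], [-0.97, 2.17], [0.19, 2.56], [-1.23, 4.37], [0.02, 3.11], [-2.88, 2.88]. Speed limits (rad/s): [2.39, 2.39, 3.01, 3.14, 3.14, 3.14].

INTERFACE

Orientations are given as a unit quaternion [w, x, y, z].
In Python, from rig import ctrl gives the robot as it stands.
- The arm moves only by the tool send_rows, never from a script. Its argument "targets" is a list of rows, each a list of 7 numbers: the closure, from -1 (fully open) to 1 (shut), so that 0 is half open, then the shift along the tool's x, y, z in m, then the turn, a rotation vector about the tool's x, y, z in rad. In form: [[claw, dx, dy, dz, ax, ay, az], ...]. A call has exactly 10 rows; each row shifts and turns the commanded pose from where the row before left it, along the tool's axes as they then stand; what a row does not reach is not made up. A row lasts 1/8 s, in which the tool goes at most 62.5 mm and 10.7 degrees, less where a joint would pass 70% of its speed; a pose out of reach is approached as far as the arm can. A call with a gripper value outside its range is refused whole. The fingers move at their own pace and stop on an object; "squeeze" is the grip in N (left out, the last holds). Time passes only in rows, so rows that do not move let the fingers close, or fill a call up. It gives the time, the measured TCP pose, the force, the opening and the grip force at its end, in the units of the state.
- ctrl.sense(): the state, without advancing time (a new reading comes with each control period).
- ctrl.capture(name): name is "scene" or "top" or "wrist"; returns a dict with "img" (480x640x3 uint8, red, green, blue), "camera_matrix" (3x3 intrinsics, pixels), "R" (3x3) and "t" (3): a world point X has camera coordinates R X + t. Camera axes: x right, y down, z forward; pixel columns grow to the right and rows downward; lengths in mm; the calibration is good to about 2 mm. A picture is of the moment at which its call begins. There is no depth.
- ctrl.finish_job(): hands the job in; it is judged then, once.
Trained networks look in a picture, given as the dict that the camera call returned (one of the last four; its "shot" number tells which), for a name from the list of things; names that differ only in an ending like _2 or _b are one class to them, and where a whole thing is asked for, a point or a joint stands for the part that bears it (a point fixed in the world has none). Each returns a list of dicts, best first, with "score" (0 to 1); they miss things now and then, are a little off and sometimes report something else, mostly with a low value. They report only what shows in the picture. A call takes as long as a camera call.
- ctrl.boxes_of(query, picture): "extent" ([left, top, width, height] in pixels, round what is visible of it).
- ctrl.landmark_of(query, picture): "point" ([column, row] in pixels: a listed point, or the origin of a listed thing).
The state is a dict: "time_s": time; "joints": joint angles; "dq": joint speeds; "tau": joint torques, N m; "eef_pos": TCP position; "ee_rot": TCP orientation; "force": force on the tool from outside, world axes, zero at the start; "wrist_torque": the same for the moment, N m; "grip_width": opening from 0.0 (shut) to 1.0 (fully open); "grip_force": force on a finger pad.
Only numpy, scipy, OpenCV 4.12 (cv2) and the standard library are available. Lean on these libraries where they do the work, as an engineer would, in place of code of your own. Each camera call takes 0.05 s, during which the arm holds its last target. There are 200 camera calls.

## Working session

There is one attempt and no reset: what is moved stays moved. The work goes in short steps, Python scripts to look and compute and a tool call to move; the robot and the scene stay as the last step left them, time stands still between calls to the robot, and variables do not carry over. Pictures are saved under pics/ and viewed, at most 10 in all, crops included, and the job is handed in when it is done.

Besides the shell and the picture viewer there is one more tool, called after ">>>" in YAML: its name, and indented under it one key for each argument. send_rows: Moves the arm, as the interface text tells. Its arguments: {"type":"object","properties":{"targets":{"type":"array"},"squeeze":{"type":"number"}},"required":["targets"]}

```bash
mkdir -p pics; ls; cat > h.py <<'E'
import numpy as np, cv2
from rig import ctrl
def P(c): return np.asarray(c["camera_matrix"])@np.c_[np.asarray(c["R"]),np.asarray(c["t"])]
def proj(c,X):
    q=P(c)@np.r_[X,1]; return q[:2]/q[2]
def tri(obs):
    A=[]
    for c,p in obs:
        M=P(c); A+=[(p[0]*M[2]-M[0])/np.linalg.norm(M[2,:3])/1000,(p[1]*M[2]-M[1])/np.linalg.norm(M[2,:3])/1000]
    A=np.array(A); return np.linalg.lstsq(A[:,:3],-A[:,3],rcond=None)[0]
def onz(c,p,z):
    R=np.asarray(c["R"]);t=np.asarray(c["t"]);d=R.T@np.linalg.inv(c["camera_matrix"])@np.r_[p,1]; o=-R.T@t
    return o+d*(z-o[2])/d[2]
def save(c,n): cv2.imwrite("pics/%s.png"%n,cv2.cvtColor(np.asarray(c["img"]),cv2.COLOR_RGB2BGR))
E
python3 - <<'E'
from h import *
S={n:ctrl.capture(n) for n in("scene","top")}
for n in S: save(S[n],n)
for q in "rack bushing_left bushing_right slot_home card_tab rod_grip rod_tip card_stand rod_stand screwdriver mug screw_jar multimeter spare_module parts_tray solder_reel".split():
    o=[]
    for n in S:
        r=ctrl.landmark_of(q,S[n])
        print(q,n,[(np.round(k["point"]).tolist(),round(k["score"],2)) for k in r[:2]], np.round(onz(S[n],r[0]["point"],0)) if r else '')
        if r:o.append((S[n],r[0]["point"]))
    if len(o)==2: print("   ",np.round(tri(o),1))
print(ctrl.sense())
E
```

```text
pics
rack scene [([315.0, 245.0], 0.58), ([488.0, 351.0], 0.42)] [506. -35.   0.]
rack top [([332.0, 260.0], 0.64), ([338.0, 253.0], 0.3)] [514. -38.   0.]
    [512.1 -34.8  10.2]
bushing_left scene [([342.0, 225.0], 0.67)] [424.   6.   0.]
bushing_left top [([300.0, 265.0], 0.79), ([358.0, 277.0], 0.59)] [500.  38.   0.]
    [491.   29.2 111.6]
bushing_right scene [([301.0, 199.0], 0.66)] [ 389. -123.    0.]
bushing_right top [([358.0, 277.0], 0.89)] [ 474. -102.    0.]
    [464.6 -91.1 119.1]
slot_home scene [([308.0, 221.0], 0.68), ([211.0, 208.0], 0.29)] [446. -78.   0.]
slot_home top [([336.0, 249.0], 0.6)] [541. -49.   0.]
    [524.3 -45.2 132.7]
card_tab scene [([208.0, 204.0], 0.85), ([430.0, 377.0], 0.24)] [ 496. -343.    0.]
card_tab top [([442.0, 232.0], 0.71)] [ 588. -309.    0.]
    [ 567.9 -281.2  130.7]
rod_grip scene [([465.0, 252.0], 0.72), ([310.0, 222.0], 0.67)] [382. 322.   0.]
rod_grip top [([180.0, 301.0], 0.69), ([444.0, 233.0], 0.51)] [407. 324.   0.]
    [405.3 317.8  35. ]
rod_tip scene [([419.0, 301.0], 0.61)] [556. 255.   0.]
rod_tip top [([206.0, 219.0], 
[... 1445 characters left out ...]
3   3.1]
{'time_s': 1.7, 'joints': array([ 1.06759870e+00,  3.12927683e-01,  1.49771268e+00,  9.67124361e-06,
        1.33099800e+00, -2.23395035e-01]), 'dq': array([-0.00066918,  0.00150787,  0.00130972,  0.00099901,  0.00112452,
       -0.00125793]), 'tau': array([ 2.54733950e-04, -4.12165296e+01, -2.59898257e+01, -1.91887370e-04,
        5.08841767e-04, -1.11580292e-05]), 'eef_pos': array([144.99536606, 504.58337875, 231.2752236 ]), 'ee_rot': array([-1.25133892e-05,  1.39446513e-01,  9.90229604e-01, -1.96968447e-05]), 'force': array([ 0.03436187, -0.5040938 ,  0.53243486]), 'wrist_torque': array([ 0.03131265,  0.0005037 , -0.01502861]), 'grip_force': 0.0, 'grip_width': 1.0036850108207402}
```

View pictures.

View pics/top.png

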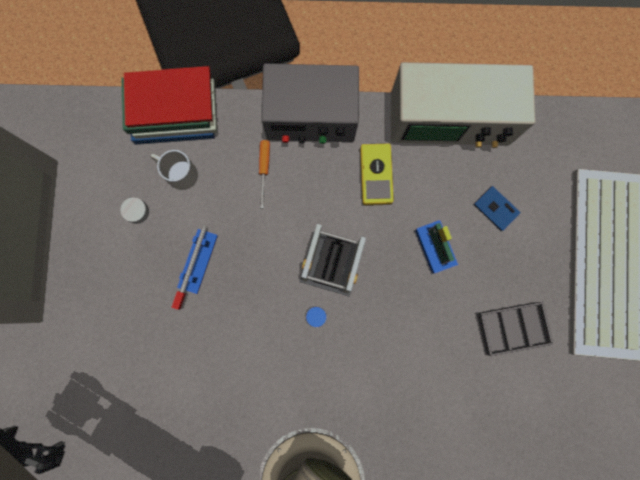

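View pics/scene.png

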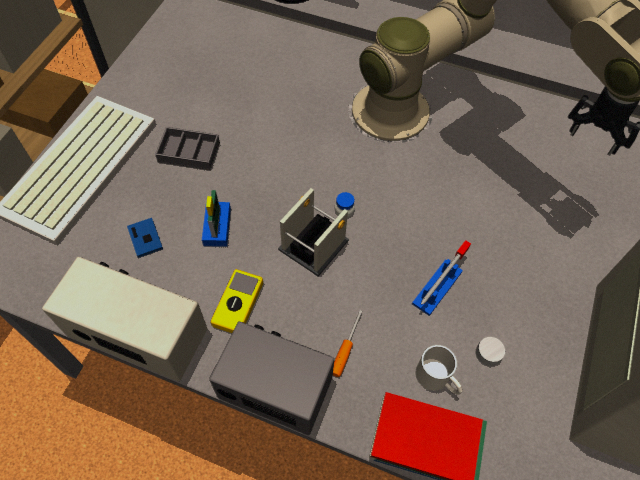

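The top view shows the rack at (333,260), with the card stand at (437,247) and its yellow tab at (446,232). The rod runs from its handle at (178,300) to its tip at (205,230). The scene view agrees: the tab is at the far end of the module, and the rod handle is nearest the robot.

>>> send_rows:
  targets:
    - [-1,-0.0464,-0.0402,-0.0065,0,0,0]
    - [-1,-0.0464,-0.0402,-0.0065,0,0,0]
    - [-1,-0.0464,-0.0402,-0.0065,0,0,0]
    - [-1,-0.0464,-0.0402,-0.0065,0,0,0]
    - [-1,-0.0464,-0.0402,-0.0065,0,0,0]
    - [-1,-0.0464,-0.0402,-0.0065,0,0,0]
    - [-1,-0.0464,-0.0402,-0.0065,0,0,0]
    - [-1,-0.0464,-0.0402,-0.0065,0,0,0]
    - [-1,-0.0464,-0.0402,-0.0065,0,0,0]
    - [-1,-0.0464,-0.0402,-0.0065,0,0,0]

```text
time_s: 2.95
eef_pos: [480.7, -11.9, 296.7]
ee_rot: [0.0, 0.14, 0.99, 0.0]
force: [0.7, -0.1, -0.2]
grip_width: 0.998
grip_force: 0.0
```

```bash
cat >> h.py <<'E'
def look(names,tag,cam="wrist",thr=.2):
    c=ctrl.capture(cam); save(c,tag); s=ctrl.sense()
    print(round(s["time_s"],2),np.round(s["eef_pos"],1),np.round(s["ee_rot"],4),"cam",np.round(-np.asarray(c["R"]).T@c["t"],0))
    out={}
    for q in names:
        r=[k for k in ctrl.landmark_of(q,c) if k["score"]>thr]
        print(q,[(np.round(k["point"],1).tolist(),round(k["score"],2)) for k in r[:2]])
        if r: out[q]=r[0]["point"]
    np.save("pics/%s.npy"%tag,dict(c={k:np.asarray(c[k]) for k in("camera_matrix","R","t")},o=out),allow_pickle=True)
    return c,out
def load(tag): return np.load("pics/%s.npy"%tag,allow_pickle=True).item()
def fuse(tags,q): return tri([(d["c"],d["o"][q]) for d in map(load,tags) if q in d["o"]])
E
python3 - <<'E'
from h import *
look("rack bushing_left bushing_right slot_home".split(),"w1")
E
```

```text
3.0 [483.6 -17.2 296.5] [ 0.001   0.1416  0.9899 -0.0012] cam [405.  10. 441.]
rack [([301.1, 214.3], 0.95), ([235.7, 214.8], 0.58)]
bushing_left [([360.7, 215.0], 0.81)]
bushing_right [([237.1, 215.9], 0.81)]
slot_home [([299.1, 257.5], 0.8), ([596.9, 49.9], 0.46)]
```

View pics/w1.png

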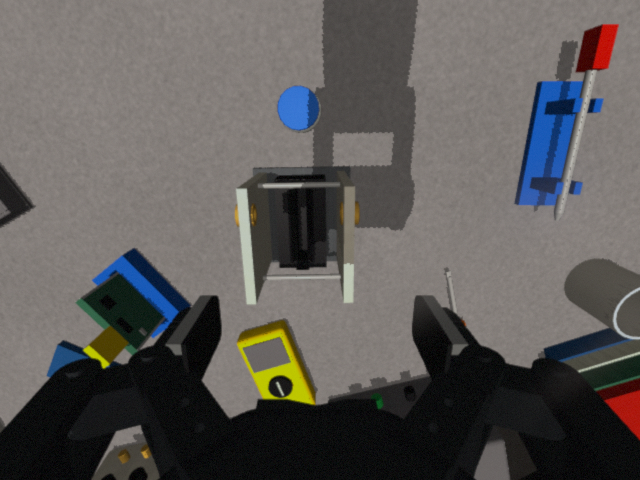

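The wrist view shows the rack's two plates with bushings at (239,215) and (351,213), and the slot between them at (305,220). The module is tilted in perspective at lower left, with its tab at (105,345). The rod is at upper right, from (597,48) to (560,215).

>>> send_rows:
  targets:
    - [-1,-0.0036,-0.0223,0,0,0,-0.06]
    - [-1,-0.0036,-0.0223,0,0,0,-0.06]
    - [-1,-0.0036,-0.0223,0,0,0,-0.06]
    - [-1,-0.0036,-0.0223,0,0,0,-0.06]
    - [-1,-0.0036,-0.0223,0,0,0,-0.06]
    - [-1,-0.0036,-0.0223,0,0,0,-0.06]
    - [-1,-0.0036,-0.0223,0,0,0,-0.06]
    - [-1,-0.0036,-0.0223,0,0,0,-0.06]
    - [-1,-0.0036,-0.0223,0,0,0,-0.06]
    - [-1,-0.0036,-0.0223,0,0,0,-0.06]

```text
time_s: 4.45
eef_pos: [513.6, -228.9, 296.7]
ee_rot: [0.0, -0.161, 0.987, -0.0]
force: [0.1, -0.5, -0.1]
grip_width: 1.0
grip_force: 0.0
```

```bash
python3 - <<'E'
from h import *
look("card_tab card_stand rack bushing_left bushing_right slot_home".split(),"w2")
for q in "rack bushing_left bushing_right slot_home".split(): print(q,np.round(fuse(["w1","w2"],q),1))
E
```

```text
4.5 [ 514.  -231.   296.1] [-0.000e+00 -1.618e-01  9.868e-01 -3.000e-04] cam [ 439. -253.  441.]
card_tab [([247.8, 241.3], 0.93), ([323.5, 338.0], 0.45)]
card_stand [([264.8, 206.2], 0.86)]
rack [([267.3, 203.3], 0.65), ([447.5, 230.7], 0.58)]
bushing_left [([556.2, 271.1], 0.85)]
bushing_right [([462.8, 206.0], 0.86)]
slot_home [([483.8, 273.9], 0.76)]
rack [ 1495.7  -548.8 -4093.7]
bushing_left [492.8  30.3 122.3]
bushing_right [461.2 -90.  115. ]
slot_home [519.  -41.3 123.7]
```

View pics/w2.png

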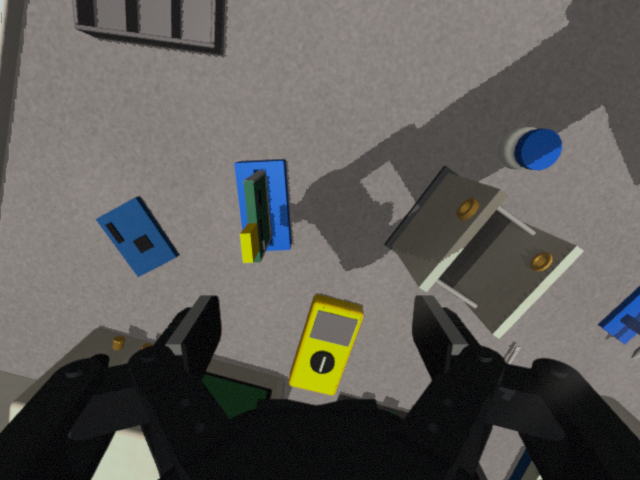

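The module stands upright in its stand, with the slab from (255,180) to (262,262) and the yellow tab at (249,243). The rack's bushings show at (467,208) and (541,262).

```bash
cat >> h.py <<'E'
from scipy.optimize import least_squares, minimize
def Rz(a): return np.array([[np.cos(a),-np.sin(a),0],[np.sin(a),np.cos(a),0],[0,0,1]])
def fitkp(model,tags,x0,zfree=True,extra=[]):
    obs=[(d["c"],d["o"][q],model[q]) for d in map(load,tags) for q in model if q in d["o"]]+extra
    f=lambda p:np.concatenate([proj(c,Rz(p[3])@m+[p[0],p[1],p[2]*zfree])-u for c,u,m in obs])
    r=least_squares(f,x0,loss="soft_l1",f_scale=2); return r.x,np.round(f(r.x).reshape(-1,2),1).tolist()
RACK=dict(bushing_left=np.array([-30,61,115.]),bushing_right=np.array([-30,-61,115.]),slot_home=np.array([15,0,121.]))
def boxfit(c,mask,dims,x0,z0=0,z1=30,cx=0):
    cs=max(cv2.findContours(mask,cv2.RETR_EXTERNAL,cv2.CHAIN_APPROX_NONE)[0],key=cv2.contourArea)
    pts=np.vstack([k for k in cv2.findContours(mask,cv2.RETR_EXTERNAL,cv2.CHAIN_APPROX_NONE)[0] if cv2.contourArea(k)>30])
    h=cv2.convexHull(pts).astype(np.float32)
    C=np.array([[sx*dims[0]/2+cx,sy*dims[1]/2,z] for sx in(-1,1) for sy in(-1,1) for z in(z0,z1)])
    def cost(p):
        g=cv2.convexHull(np.float32([proj(c,Rz(p[2])@q+[p[0],p[1],0]) for q in C])+0.0)
        a,_=cv2.intersectConvexConvex(h,g); return 1-a/(cv2.contourArea(h)+cv2.contourArea(g)-a)
    r=minimize(cost,x0,method="Nelder-Mead",options=dict(initial_simplex=np.array(x0)+np.vstack([np.zeros(3),np.diag([8,8,.1])])))
    return r.x,r.fun
E
python3 - <<'E'
from h import *
p,e=fitkp(RACK,["w1","w2"],[510,-36,0,-.2]); print("rack",np.round(p,3),e)
p,e=fitkp(RACK,["w1","w2"],[510,-36,0,-.2],False); print("rack z0",np.round(p,3),e)
c=load("w2")["c"]; im=cv2.imread("pics/w2.png")
hsv=cv2.cvtColor(im,cv2.COLOR_BGR2HSV)
m=cv2.inRange(hsv,(100,110,40),(125,255,255)); R=np.zeros_like(m); R[150:275,225:300]=255
print("stand",boxfit(c,m&R,(115,60),[547,-283,.3]))
y=cv2.inRange(hsv,(22,120,60),(35,255,255))&R
ys,xs=np.nonzero(y); print("yellow",xs.min(),xs.max(),ys.min(),ys.max())
print("tab box",boxfit(c,y,(30,10),[566,-281,.3],100,138))
t=ctrl.capture("top");s=ctrl.capture("scene")
o=[(c,load("w2")["o"]["card_tab"])]
for k in(t,s):
    r=ctrl.landmark_of("card_tab",k)[0]; o.append((k,r["point"]))
print("tab",tri(o),tri(o[:2]),tri([o[0],o[2]]))
E
```

```text
rack [ 5.05404e+02 -3.73910e+01  4.34800e+00 -2.68000e-01] [[-1.7, -1.6], [-0.0, -0.9], [-0.1, 0.8], [-2.8, -0.6], [3.6, 1.5], [0.2, 1.9]]
rack z0 [ 5.06361e+02 -3.70060e+01  3.99000e+00 -2.69000e-01] [[-1.6, -1.8], [1.7, -1.3], [0.7, 0.0], [-5.7, -1.3], [1.7, 1.5], [-1.9, 1.0]]
stand (array([ 5.49750613e+02, -2.87936864e+02,  3.64688830e-01]), np.float64(0.07415386193816631))
yellow 240 258 223 262
tab box (array([ 5.64083344e+02, -2.83230065e+02,  3.46258206e-01]), np.float64(0.04423200111944947))
tab [ 565.92302924 -187.65427074  180.52698263] [455.71999708 -95.23655393 497.57361442] [ 568.42151403 -290.72041939  113.08779197]
```

>>> send_rows:
  targets:
    - [-1,-0.0039,-0.0082,0.013,0,0,-0.004]
    - [-1,-0.0039,-0.0082,0.013,0,0,-0.004]
    - [-1,-0.0039,-0.0082,0.013,0,0,-0.004]
    - [-1,-0.0039,-0.0082,0.013,0,0,-0.004]
    - [-1,-0.0039,-0.0082,0.013,0,0,-0.004]
    - [-1,-0.0039,-0.0082,0.013,0,0,-0.004]
    - [-1,-0.0039,-0.0082,0.013,0,0,-0.004]
    - [-1,-0.0039,-0.0082,0.013,0,0,-0.004]
    - [-1,0,0,0,0,0,0]
    - [-1,0,0,0,0,0,0]

```text
time_s: 6.25
eef_pos: [564.4, -281.7, 192.7]
ee_rot: [0.0, -0.175, 0.985, -0.0]
force: [0.3, 0.4, -0.3]
grip_width: 1.0
grip_force: 0.0
```

```bash
python3 - <<'E'
from h import *
c,o=look(["card_tab"],"w3")
hsv=cv2.cvtColor(cv2.imread("pics/w3.png"),cv2.COLOR_BGR2HSV)
y=cv2.inRange(hsv,(22,120,60),(35,255,255)); u=np.int32(o["card_tab"]); R=np.zeros_like(y); R[u[1]-70:u[1]+70,u[0]-60:u[0]+60]=255
print("tab box",boxfit(c,y&R,(30,10),[564,-283,.35],100,138))
print("tri",fuse(["w2","w3"],"card_tab"))
E
```

```text
6.3 [ 564.4 -281.7  193. ] [ 4.000e-04 -1.753e-01  9.845e-01 -4.000e-04] cam [ 491. -308.  337.]
card_tab [([314.0, 246.6], 0.68)]
tab box (array([ 5.63630731e+02, -2.82848526e+02,  3.58264860e-01]), np.float64(0.05049269550360436))
tri [ 559.51210101 -284.07360325  130.76659511]
```

View pics/w3.png

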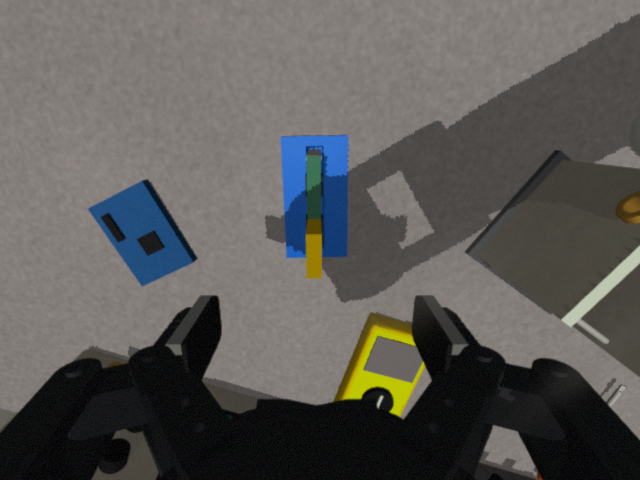

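The hover view shows the tab at (314,247) and the slab directly behind it, aligned with the image columns and centred between the fingers. I'll descend and grip.

>>> send_rows:
  targets:
    - [-1,0.001,-0.001,0.0176,0,0,0]
    - [-1,0,0,0.0176,0,0,0]
    - [-1,0,0,0.0176,0,0,0]
    - [-1,0,0,0.0176,0,0,0]
    - [-1,0,0,0.0176,0,0,0]
    - [-1,0,0,0,0,0,0]
    - [1,0,0,0,0,0,0]
    - [1,0,0,0,0,0,0]
    - [1,0,0,0,0,0,0]
    - [1,0,0,0,0,0,0]
  squeeze: 50

```text
time_s: 7.6
eef_pos: [563.7, -283.0, 104.5]
ee_rot: [0.0, -0.175, 0.985, -0.0]
force: [0.5, -0.3, -0.7]
grip_width: 0.145
grip_force: 0.0
```

>>> send_rows:
  targets:
    - [1,0,0,0,0,0,0]
    - [1,0,0,0,0,0,0]
    - [1,0,0,-0.015,0,0,0]
    - [1,0,0,-0.02,0,0,0]
    - [1,0,0,-0.025,0,0,0]
    - [1,0,0,-0.025,0,0,0]
    - [1,0,0,-0.025,0,0,0]
    - [1,0,0,-0.025,0,0,0]
    - [1,0,0,-0.02,0,0,0]
    - [1,0,0,-0.01,0,0,0]

```text
time_s: 8.85
eef_pos: [563.7, -283.0, 270.9]
ee_rot: [0.001, -0.175, 0.985, -0.001]
force: [-0.2, 0.9, -1.3]
grip_width: 0.111
grip_force: 48.8
```

>>> send_rows:
  targets:
    - [1,-0.0028,0.023,-0.002,0,0,0.062]
    - [1,-0.0028,0.023,-0.002,0,0,0.062]
    - [1,-0.0028,0.023,-0.002,0,0,0.062]
    - [1,-0.0028,0.023,-0.002,0,0,0.062]
    - [1,-0.0028,0.023,-0.002,0,0,0.062]
    - [1,-0.0028,0.023,-0.002,0,0,0.062]
    - [1,-0.0028,0.023,-0.002,0,0,0.062]
    - [1,-0.0028,0.023,-0.002,0,0,0.062]
    - [1,-0.0028,0.023,-0.002,0,0,0.062]
    - [1,-0.0028,0.023,-0.002,0,0,0.062]

```text
time_s: 10.1
eef_pos: [574.4, -54.4, 289.2]
ee_rot: [-0.0, 0.135, 0.991, 0.0]
force: [-0.4, -0.4, -1.3]
grip_width: 0.111
grip_force: 49.0
```

```bash
python3 - <<'E'
from h import *
look("bushing_left bushing_right slot_home card_tab".split(),"w4")
p,e=fitkp(RACK,["w4"],[506,-37,0,-.268],False); print("w4",np.round(p,3),e)
p,e=fitkp(RACK,["w1","w2","w4"],[506,-37,0,-.268],False); print("all",np.round(p,3),e)
E
```

```text
10.15 [575.1 -52.  289.5] [-1.000e-04  1.348e-01  9.909e-01  7.000e-04] cam [499. -33. 434.]
bushing_left [([382.7, 106.3], 0.64), ([316.2, 315.2], 0.43)]
bushing_right [([243.7, 105.4], 0.72)]
slot_home [([312.4, 157.9], 0.56)]
card_tab [([316.0, 317.1], 0.65)]
w4 [ 5.05834e+02 -3.84470e+01  0.00000e+00 -2.78000e-01] [[-2.0, 0.1], [1.4, -0.0], [0.3, -0.3]]
all [ 5.06163e+02 -3.76550e+01  0.00000e+00 -2.74000e-01] [[-2.2, -1.5], [1.1, -1.6], [-0.0, -0.0], [-6.3, -1.3], [1.6, 0.9], [-2.4, 0.6], [-1.2, -0.0], [2.3, 0.3], [1.3, -0.1]]
```

View pics/w4.png

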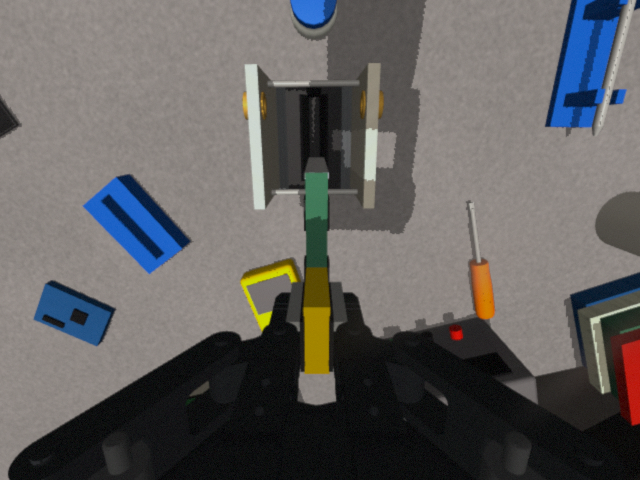

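The view shows the plate tops as two strips, with corners near (246,66), (265,208), (381,64) and (363,208). The slot is centred around (315,125), and the module is held straight at (316,200–370).

```bash
python3 - <<'E'
from h import *
c=load("w4")["c"]
px={(-60,-55):(246,66),(-60,-45):(258,66),(60,-55):(253,208),(60,-45):(266,208),(-60,45):(369,65),(-60,55):(381,64),(60,45):(363,208),(60,55):(376,207)}
ex=[(c,np.array(v,float),np.array([k[0],k[1],135.])) for k,v in px.items()]
p,e=fitkp({},[],[506,-37,0,-.27],False,ex); print(np.round(p,3),e)
p,e=fitkp(RACK,["w4"],[506,-37,0,-.27],False,ex); print("with bush",np.round(p,3),e)
for tw in (15,):
  X=np.array([575.1,-52,289.5-19+0]) # TCP->
s=ctrl.sense();print(s["eef_pos"],s["ee_rot"])
g=np.array([575.1,-52,0.])
a=-0.271
for dx,z,n in((15,289.5-4.5+19+19,"tab far top"),(-15,289.5+14.5+19,"tab near top"),(-60,289.5+14.5-19,"slab near top")):
    print(n,proj(c,g+Rz(a)@np.array([dx,0,z])))
# slab near bottom edge and slot ends
print("slab near bottom",proj(c,g+Rz(a)@np.array([-60,0,289.5+14.5-111])))
for x in(-46,0): print("slot axis top",x,proj(c,Rz(p[3])@np.array([x,0,60])+[p[0],p[1],0]),proj(c,Rz(p[3])@np.array([x,0,10])+[p[0],p[1],0]))
im=cv2.imread("pics/w4.png")[55:215,230:395]
cv2.imwrite("pics/w4c.png",cv2.resize(cv2.convertScaleAbs(im,alpha=1.6,beta=20),None,fx=3.6,fy=3.6,interpolation=cv2.INTER_CUBIC))
E
```

```text
[ 5.06116e+02 -3.72000e+01  0.00000e+00 -2.63000e-01] [[-0.1, -0.9], [0.2, -1.0], [2.1, 1.0], [-0.0, 0.9], [-0.4, -0.9], [-0.1, 0.0], [0.3, 0.3], [-1.8, 1.2]]
with bush [ 5.0606e+02 -3.7439e+01  0.0000e+00 -2.6600e-01] [[-1.2, -0.8], [2.2, 0.7], [1.6, -0.3], [-0.2, -1.1], [0.1, -1.2], [1.7, 0.9], [-0.5, 0.8], [-0.5, -0.7], [-0.2, 0.3], [-0.1, 0.4], [-2.3, 1.4]]
[574.31713656 -55.6441223  289.05604235] [-3.64279328e-04  1.33195726e-01  9.91089682e-01 -8.76006740e-05]
tab far top [322.15763876 373.3796718 ]
tab near top [322.62651016 307.5574146 ]
slab near top [321.63599037 174.73124511]
slab near bottom [319.53297928 158.60141008]
slot axis top -46 [313.94400913  93.30947293] [314.19321539  97.94304332]
slot axis top 0 [314.21742064 139.19419242] [314.42608999 138.28968451]
```

View pics/w4c.png

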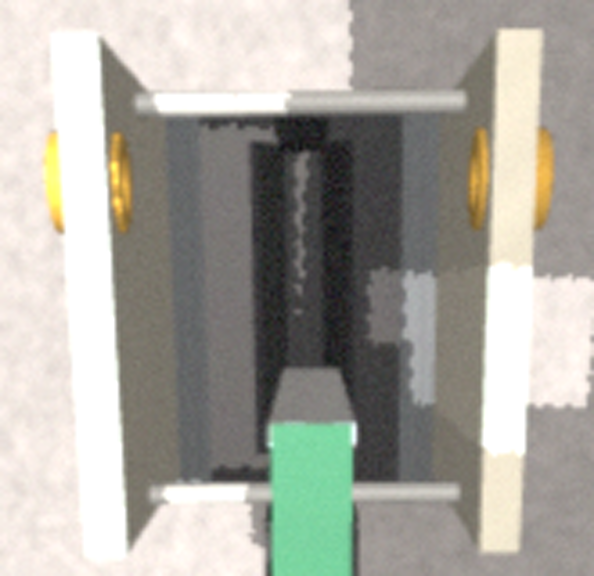

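The crop shows the slot's dark centre line at about column 314 in the full image. The arm was still settling during that shot, so I'll take one more now that it is still.

```bash
python3 - <<'E'
from h import *
c,o=look("bushing_left bushing_right slot_home".split(),"w5")
s=ctrl.sense();print(s["eef_pos"],s["ee_rot"])
im=cv2.imread("pics/w5.png");hsv=cv2.cvtColor(im,cv2.COLOR_BGR2HSV)
def cen(m,r): 
    xs=np.nonzero(m[r,280:360])[0]+280; return r,xs.min(),xs.max()
g=cv2.inRange(hsv,(50,60,30),(90,255,255));y=cv2.inRange(hsv,(20,120,60),(35,255,255))
print([cen(g,r) for r in(180,200,220)],[cen(y,r) for r in(320,340,360)])
# plate strips: bright profile at rows, vs w4 shift
a=cv2.cvtColor(cv2.imread("pics/w4.png"),cv2.COLOR_BGR2GRAY)[58:215,235:390];b=cv2.cvtColor(im,cv2.COLOR_BGR2GRAY)
r=cv2.matchTemplate(b,a,cv2.TM_CCOEFF_NORMED);print(cv2.minMaxLoc(r)[1::2])
p=s["eef_pos"];q=s["ee_rot"];yaw=np.arctan2(2*q[2]**2-1,2*q[1]*q[2])-np.pi/2;print("yaw",yaw)
for n,d,z in(("slab near top",-60,285-19-.0),("slab far top",0,285-.0),("tab top mid",0,304+19)): print(n,proj(c,[p[0],p[1],0]+Rz(yaw)@np.array([d,0,z])))
E
```

```text
10.4 [574.3 -55.9 289.1] [-3.000e-04  1.335e-01  9.910e-01 -1.000e-04] cam [499. -35. 434.]
bushing_left [([386.7, 102.8], 0.87)]
bushing_right [([245.0, 105.1], 0.61)]
slot_home [([314.1, 156.5], 0.76)]
[574.3944818  -55.82169697 289.23155912] [-1.34331324e-04  1.33797827e-01  9.91008639e-01 -2.05824295e-05]
[(180, np.int64(305), np.int64(328)), (200, np.int64(305), np.int64(327)), (220, np.int64(305), np.int64(327))] [(320, np.int64(304), np.int64(329)), (340, np.int64(304), np.int64(329)), (360, np.int64(304), np.int64(328))]
(0.9883489012718201, (237, 58))
yaw -0.26840057304895004
slab near top [315.85545944 170.29764674]
slab far top [315.80068613 296.02338157]
tab top mid [315.71827602 342.19531656]
```

```bash
python3 - <<'E'
from h import *
c=load("w5")["c"]
px={(-60,-55):(246,66),(-60,-45):(258,66),(60,-55):(253,208),(60,-45):(266,208),(-60,45):(369,65),(-60,55):(381,64),(60,45):(363,208),(60,55):(376,207)}
ex=[(c,np.array(v,float)+[2,0],np.array([k[0],k[1],135.])) for k,v in px.items()]
p,e=fitkp({},[],[506,-37,0,-.27],False,ex); print(np.round(p,3),e)
p,e=fitkp(RACK,["w5"],[506,-37,0,-.27],False,ex); print("with bush",np.round(p,3),e)
for n,m in RACK.items(): print(n,np.round(Rz(p[3])@m+[p[0],p[1],0],1))
for x in(-46,-20,0): print(proj(c,Rz(p[3])@np.array([x,0,50])+[p[0],p[1],0]))
R=Rz(-.2684); d=Rz(p[3])@RACK["slot_home"]+[p[0],p[1],0]-[574.4,-55.8,0]; print("move along tool -x, +y:",(R.T@d)[:2],p[3]+.2684)
E
```

```text
[ 5.06419e+02 -3.70610e+01  0.00000e+00 -2.60000e-01] [[-0.1, -0.9], [0.2, -1.0], [2.0, 1.1], [-0.1, 1.1], [-0.3, -1.0], [-0.0, -0.1], [0.3, 0.3], [-1.9, 1.2]]
with bush [ 5.05998e+02 -3.71100e+01  4.76000e-01 -2.60000e-01] [[-3.2, 2.0], [2.8, 0.8], [1.9, 0.7], [-0.3, -1.4], [-0.0, -1.5], [1.8, 0.7], [-0.3, 0.6], [-0.5, -1.5], [-0.2, -0.6], [0.1, -0.1], [-2.0, 0.8]]
bushing_left [492.7  29.6 115. ]
bushing_right [461.3 -88.3 115. ]
slot_home [520.5 -41.  121. ]
[315.56036571  93.90644309]
[315.75833067 119.598069  ]
[315.9048873  138.61799179]
move along tool -x, +y: [-5.59097770e+01  5.83405959e-03] 0.00831205982756833
```

>>> send_rows:
  targets:
    - [1,0.014,0,0,0,0,-0.006]
    - [1,0.014,0,0,0,0,0]
    - [1,0.014,0,0,0,0,0]
    - [1,0.014,0,0.01,0,0,0]
    - [1,0,0,0.024,0,0,0]
    - [1,0,0,0.025,0,0,0]
    - [1,0,0,0.025,0,0,0]
    - [1,0,0,0.025,0,0,0]
    - [1,0,0,0.016,0,0,0]
    - [1,0,0,0,0,0,0]

```text
time_s: 11.8
eef_pos: [520.0, -40.8, 163.5]
ee_rot: [-0.001, 0.131, 0.991, 0.0]
force: [-0.3, -0.1, -0.5]
grip_width: 0.11
grip_force: 49.0
```

```bash
python3 - <<'E'
from h import *
c,o=look("bushing_left bushing_right slot_home card_tab".split(),"w6")
im=cv2.imread("pics/w6.png")[0:420,170:470]
cv2.imwrite("pics/w6c.png",cv2.resize(cv2.convertScaleAbs(im,alpha=1.6,beta=20),None,fx=1.42,fy=1.42,interpolation=cv2.INTER_CUBIC))
for x,y,z in((-46.5,0,50),(-46.5,6,50),(-46.5,-6,50)): print(proj(c,Rz(-.26)@np.array([x,y,z])+[506,-37.1,0]))
E
```

```text
11.85 [520.5 -40.9 164.5] [-1.000e-04  1.306e-01  9.914e-01 -0.000e+00] cam [444. -21. 308.]
bushing_left [([315.1, 41.8], 0.71), ([421.2, 193.2], 0.57)]
bushing_right [([208.8, 189.5], 0.57)]
slot_home [([314.7, 264.0], 0.76)]
card_tab [([315.7, 317.5], 0.97)]
[315.77681027 155.74371678]
[323.66024784 155.72124366]
[307.89335637 155.76618994]
```

View pics/w6c.png

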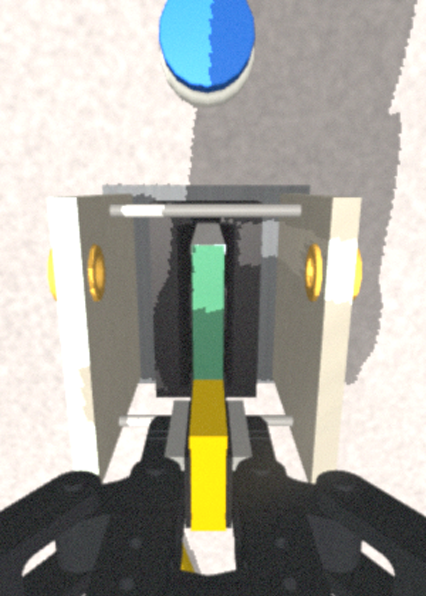

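The module is central between the plates, above the slot (slab at column ~207 of the crop, plates symmetric). I'll lower it into the slot.

>>> send_rows:
  targets:
    - [1,0,0,0.006,0,0,0]
    - [1,0,0,0.006,0,0,0]
    - [1,0,0,0.006,0,0,0]
    - [1,0,0,0.006,0,0,0]
    - [1,0,0,0.006,0,0,0]
    - [1,0,0,0.006,0,0,0]
    - [1,0,0,0.006,0,0,0]
    - [1,0,0,0.006,0,0,0]
    - [1,0,0,0.006,0,0,0]
    - [1,0,0,0,0,0,0]

```text
time_s: 13.3
eef_pos: [520.2, -40.6, 109.7]
ee_rot: [-0.001, 0.131, 0.991, 0.0]
force: [-0.2, -1.0, -2.0]
grip_width: 0.11
grip_force: 49.2
```

>>> send_rows:
  targets:
    - [1,0,0,0.0015,0,0,0]
    - [1,0,0,0.0015,0,0,0]
    - [1,0,0,0.001,0,0,0]
    - [1,0,0,0,0,0,0]
    - [0.3,0,0,0,0,0,0]
    - [0.3,0,0,0,0,0,0]
    - [0.3,0,0,0,0,0,0]
    - [0.3,0,0,0,0,0,0]
    - [0.3,0,0,0,0,0,0]
    - [0.3,0,0,0,0,0,0]

```text
time_s: 14.55
eef_pos: [520.5, -40.6, 106.3]
ee_rot: [0.0, 0.131, 0.991, 0.0]
force: [0.5, -0.2, -0.8]
grip_width: 0.349
grip_force: 0.0
```

```bash
python3 - <<'E'
from h import *
c,o=look(["card_tab"],"w7")
y=cv2.inRange(cv2.cvtColor(cv2.imread("pics/w7.png"),cv2.COLOR_BGR2HSV),(18,120,60),(35,255,255)); y[:,:290]=0;y[:,345:]=0; y[:250]=0
ys,xs=np.nonzero(y);print(xs.min(),xs.max(),ys.min(),ys.max())
for x in(-15,15): print(proj(c,Rz(-.26)@np.array([15+x,0,140])+[506,-37.1,0]))
for x in(-15,15): print(proj(c,Rz(-.26)@np.array([15+x,0,145])+[506,-37.1,0]))
E
```

```text
14.6 [520.5 -40.6 106.3] [-0.      0.1305  0.9914  0.    ] cam [445. -20. 251.]
card_tab [([317.1, 315.2], 0.97)]
302 330 268 374
[315.09594488 307.79533551]
[315.35384343 373.52430425]
[315.06057691 314.80531202]
[315.330471   382.46931858]
```

The module is home: the tab's top edge ends at row 374 against 373.5 predicted. I'll retreat upwards and move to the rod.

>>> send_rows:
  targets:
    - [0.3,0,0,-0.02,0,0,0]
    - [0.3,0,0,-0.03,0,0,0]
    - [0.3,0,0,-0.04,0,0,0]
    - [0.3,0,0,-0.04,0,0,0]
    - [0,0.0278,0.0462,0,0,0,0.01]
    - [-1,0.0278,0.0462,0,0,0,0.01]
    - [-1,0.0278,0.0462,0,0,0,0.01]
    - [-1,0.0278,0.0462,0,0,0,0.01]
    - [-1,0.0278,0.0462,0,0,0,0.01]
    - [-1,0.0278,0.0462,0,0,0,0.01]

```text
time_s: 15.9
eef_pos: [438.3, 274.1, 236.4]
ee_rot: [0.0, 0.16, 0.987, 0.0]
force: [0.2, 0.0, -0.1]
grip_width: 1.004
grip_force: 0.0
```

>>> send_rows:
  targets:
    - [-1,0,0,0,0,0,0]
    - [-1,0,0,0,0,0,0]
    - [-1,0,0,0,0,0,0]
    - [-1,0,0,0,0,0,0]
    - [-1,0,0,0,0,0,0]
    - [-1,0,0,0,0,0,0]
    - [-1,0,0,0,0,0,0]
    - [-1,0,0,0,0,0,0]
    - [-1,0,0,0,0,0,0]
    - [-1,0,0,0,0,0,0]

```text
time_s: 17.15
eef_pos: [438.9, 272.4, 236.3]
ee_rot: [-0.0, 0.16, 0.987, -0.0]
force: [-0.8, -0.5, -0.8]
grip_width: 1.002
grip_force: 0.0
```

```bash
python3 - <<'E'
from h import *
c,o=look("rod_grip rod_tip rod_stand".split(),"w8")
M=dict(rod_grip=np.array([0,0,50.]),rod_tip=np.array([185,0,50.]),rod_stand=np.array([85,0,0.]))
p,e=fitkp(M,["w8"],[405,318,0,-.33],False);print(np.round(p,3),e)
hsv=cv2.cvtColor(cv2.imread("pics/w8.png"),cv2.COLOR_BGR2HSV)
r=cv2.inRange(hsv,(0,150,50),(6,255,255))|cv2.inRange(hsv,(174,150,50),(180,255,255))
u=np.int32(o["rod_grip"]);R=np.zeros_like(r);R[max(0,u[1]-60):u[1]+60,max(0,u[0]-60):u[0]+60]=255
print("handle",boxfit(c,r&R,(40,16),[p[0],p[1],p[3]],38,62))
E
```

```text
17.2 [438.9 272.4 236.3] [0.     0.1602 0.9871 0.    ] cam [364. 297. 381.]
rod_grip [([346.1, 169.2], 0.72)]
rod_tip [([346.1, 329.7], 0.67)]
rod_stand [([340.9, 239.4], 0.69), ([113.8, 459.2], 0.28)]
[ 4.07860e+02  3.13515e+02  1.74500e+00 -2.95000e-01] [[-0.5, 0.3], [-0.4, 2.0], [1.2, -3.2]]
handle (array([ 4.08207051e+02,  3.13936951e+02, -2.54733272e-01]), np.float64(0.0975405426053001))
```

View pics/w8.png

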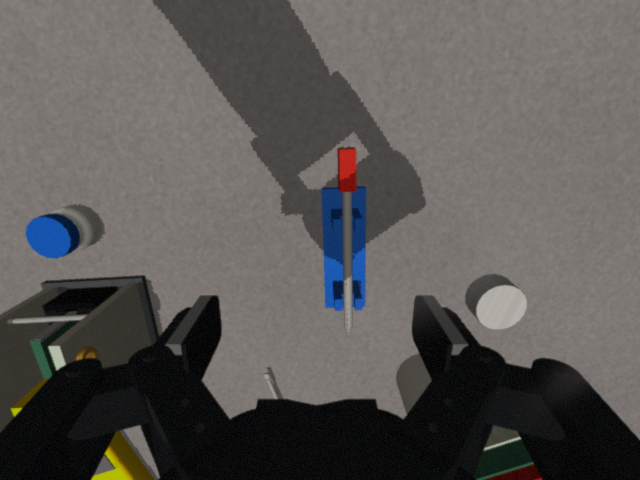

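The rod lies straight in its stand along image column ~347, with the handle from row 149 to 190 and the tip at row 333. I'll close in and check again.

>>> send_rows:
  targets:
    - [-1,0.0053,0.0037,0.017,0,0,-0.004]
    - [-1,0.0053,0.0037,0.017,0,0,-0.004]
    - [-1,0.0053,0.0037,0.017,0,0,-0.004]
    - [-1,0.0053,0.0037,0.017,0,0,-0.004]
    - [-1,0.0053,0.0037,0.017,0,0,-0.004]
    - [-1,0.0053,0.0037,0.017,0,0,-0.004]
    - [-1,0.0053,0.0037,0.017,0,0,-0.004]
    - [-1,0.0053,0.0037,0.017,0,0,-0.004]
    - [-1,0,0,0,0,0,0]
    - [-1,0,0,0,0,0,0]
  squeeze: 100

```text
time_s: 18.6
eef_pos: [408.0, 313.5, 101.0]
ee_rot: [0.0, 0.144, 0.99, 0.0]
force: [0.4, 0.7, -0.8]
grip_width: 1.002
grip_force: 0.0
```

```bash
python3 - <<'E'
from h import *
c,o=look("rod_grip rod_tip".split(),"w9")
M=dict(rod_grip=np.array([0,0,50.]),rod_tip=np.array([185,0,50.]))
p,e=fitkp(M,["w8","w9"],[408,313.7,0,-.29]);print(np.round(p,3),e)
p,e=fitkp(M,["w9"],[408,313.7,0,-.29],False);print(np.round(p,3),e)
hsv=cv2.cvtColor(cv2.imread("pics/w9.png"),cv2.COLOR_BGR2HSV)
r=cv2.inRange(hsv,(0,150,40),(6,255,255))|cv2.inRange(hsv,(174,150,40),(180,255,255))
u=np.int32(o["rod_grip"]);R=np.zeros_like(r);R[max(0,u[1]-90):u[1]+90,max(0,u[0]-80):u[0]+80]=255;r&=R
ys,xs=np.nonzero(r);print(ys.min(),ys.max(),[(y,xs[ys==y].min(),xs[ys==y].max()) for y in range(ys.min()+3,ys.max(),12)])
print("handle",boxfit(c,r,(40,16),[p[0],p[1],p[3]],38,62))
E
```

```text
18.65 [408.1 313.5 101.1] [6.000e-04 1.445e-01 9.895e-01 4.000e-04] cam [333. 336. 245.]
rod_grip [([315.6, 261.4], 0.83)]
rod_tip []
[ 4.08392e+02  3.13337e+02 -1.91900e+00 -2.91000e-01] [[-0.7, 0.6], [0.0, 1.4], [0.4, -1.2]]
[ 4.08356e+02  3.13063e+02  0.00000e+00 -2.90000e-01] [[-0.0, 0.0]]
226 298 [(229, np.int64(304), np.int64(328)), (241, np.int64(303), np.int64(330)), (253, np.int64(303), np.int64(329)), (265, np.int64(304), np.int64(330)), (277, np.int64(304), np.int64(329)), (289, np.int64(305), np.int64(329))]
handle (array([ 4.08490876e+02,  3.13691382e+02, -2.80656135e-01]), np.float64(0.025650108841312136))
```

>>> send_rows:
  targets:
    - [-1,0,0,0.0174,0,0,0]
    - [-1,0,0,0.0174,0,0,0]
    - [-1,0,0,0.0174,0,0,0]
    - [-1,0,0,0.0174,0,0,0]
    - [-1,0,0,0,0,0,0]
    - [1,0,0,0,0,0,0]
    - [1,0,0,0,0,0,0]
    - [1,0,0,0,0,0,0]
    - [1,0,0,0,0,0,0]
    - [1,0,0,0,0,0,0]

```text
time_s: 20.0
eef_pos: [407.6, 313.4, 31.0]
ee_rot: [0.0, 0.144, 0.99, 0.0]
force: [-0.5, -1.1, 3.1]
grip_width: 0.166
grip_force: 97.4
```

>>> send_rows:
  targets:
    - [1,0,0,0,0,0,0]
    - [1,0,0,0,0,0,0]
    - [1,0,0,-0.01,0,0,0]
    - [1,0,0,-0.015,0,0,0]
    - [1,0,0,-0.015,0,0,0]
    - [1,0,0,-0.015,0,0,0]
    - [1,0,0,-0.015,0,0,0]
    - [1,0,0,-0.01,0,0,0]
    - [1,0,0,0,0,0,0]
    - [1,0,0,0,0,0,0]

```text
time_s: 21.25
eef_pos: [407.2, 313.3, 110.2]
ee_rot: [-0.0, 0.144, 0.99, -0.0]
force: [-0.4, 0.4, -1.2]
grip_width: 0.173
grip_force: 97.4
```

```bash
python3 - <<'E'
from h import *
c,o=look("rod_grip rod_tip".split(),"w10")
s=ctrl.sense();q=s["ee_rot"];yaw=np.arctan2(2*q[2]**2-1,2*q[1]*q[2])-np.pi/2;p=s["eef_pos"];print("yaw",yaw,s["wrist_torque"],s["force"],s["grip_width"],s["grip_force"])
for d in(0,20,185): print(proj(c,[p[0],p[1],0]+Rz(yaw)@np.array([d,0,p[2]+19])))
L=np.array([-30,61,115.]); S=Rz(-.26)@(L+[0,195,0])+[506,-37.1,0]; print("start",S,"yaw",-.26-np.pi/2)
E
```

```text
21.3 [407.2 313.3 110.1] [-5.000e-04  1.444e-01  9.895e-01 -3.000e-04] cam [332. 336. 255.]
rod_grip [([316.6, 321.1], 0.9)]
rod_tip []
yaw -0.28985746349558283 [0.05336698 0.07735465 0.01434016] [-0.15936156  0.10334183 -1.70155199] 0.16926840921967196 97.43828415870667
[316.21932692 321.11473289]
[316.24655172 359.86715188]
[316.4083674  590.19939942]
start [542.82092194 218.00825096 115.        ] yaw -1.8307963267948966
```

View pics/w10.png

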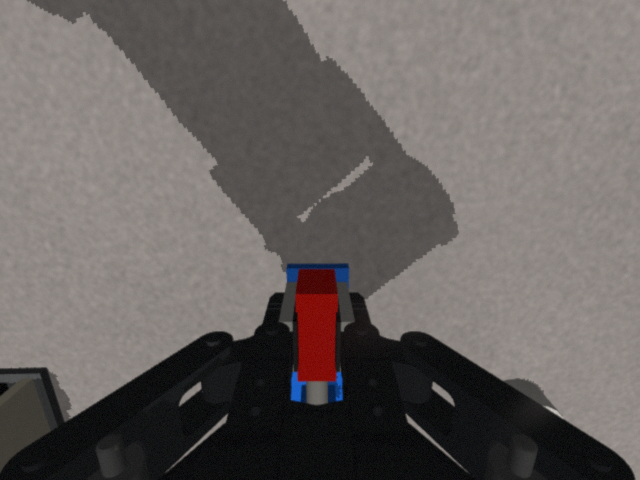

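The handle is held squarely at (317,325); the fingers hide the tip from this camera. Next I'll turn the rod to the bushing axis, well outside the rack.

>>> send_rows:
  targets:
    - [1,-0.0156,-0.0023,0,0,0,0.154]
    - [1,-0.0158,0.0002,0,0,0,0.154]
    - [1,-0.0156,0.0026,0,0,0,0.154]
    - [1,-0.015,0.005,0,0,0,0.154]
    - [1,-0.0141,0.0072,0,0,0,0.154]
    - [1,-0.0128,0.0093,0,0,0,0.154]
    - [1,-0.0112,0.0111,0,0,0,0.154]
    - [1,-0.0094,0.0127,0,0,0,0.154]
    - [1,-0.0073,0.014,0,0,0,0.154]
    - [1,-0.005,0.015,0,0,0,0.154]

```text
time_s: 22.65
eef_pos: [551.4, 247.0, 110.2]
ee_rot: [-0.0, 0.794, 0.608, -0.0]
force: [0.5, 0.4, -1.4]
grip_width: 0.168
grip_force: 97.4
```

>>> send_rows:
  targets:
    - [1,0,0,0.0035,0,0,0]
    - [1,0,0,0.0035,0,0,0]
    - [1,0,0,0.0035,0,0,0]
    - [1,0,0,0.0035,0,0,0]
    - [1,0,0,0,0,0,0]
    - [1,0,0,0,0,0,0]
    - [1,0,0,0,0,0,0]
    - [1,0,0,0,0,0,0]
    - [1,0,0,0,0,0,0]
    - [1,0,0,0,0,0,0]

```text
time_s: 23.9
eef_pos: [551.0, 247.3, 96.7]
ee_rot: [0.0, 0.793, 0.61, -0.0]
force: [0.0, 0.3, -0.8]
grip_width: 0.17
grip_force: 97.5
```

```bash
python3 - <<'E'
from h import *
L=np.array([492.7,29.6,115]);
for cam in("scene","top","wrist"):
    c,o=look("rod_tip bushing_left bushing_right rod_grip".split(),"x_"+cam,cam)
    s=ctrl.sense();q=s["ee_rot"];yaw=np.arctan2(2*q[2]**2-1,2*q[1]*q[2])-np.pi/2;p=s["eef_pos"]
    for d in(0,185): print("pred rod",d,np.round(proj(c,[p[0],p[1],0]+Rz(yaw)@np.array([d,0,p[2]+19])),1))
    print("pred L,R",np.round(proj(c,L),1),np.round(proj(c,[461.3,-88.3,115]),1))
d=Rz(-.26).T@(p-[506,-37.1,0]);print("grip in rack",np.round(d,1),"yaw err",yaw+.26+np.pi/2)
im=cv2.imread("pics/x_scene.png")[170:310,250:450]
cv2.imwrite("pics/xc.png",cv2.resize(im,None,fx=4,fy=4,interpolation=cv2.INTER_CUBIC))
E
```

```text
23.95 [551.  247.3  96.7] [-0.      0.7925  0.6099 -0.    ] cam [1224.  238. 1320.]
rod_tip [([354.6, 234.0], 0.62)]
bushing_left [([340.5, 223.8], 0.77)]
bushing_right [([299.7, 199.7], 0.58)]
rod_grip [([425.9, 277.8], 0.73)]
pred rod 0 [424.7 276.3]
pred rod 185 [357.  233.9]
pred L,R [343.1 225.1] [302.  199.3]
24.2 [551.  247.3  96.7] [-0.      0.7925  0.6099 -0.    ] cam [ 382.    0. 1213.]
rod_tip [([285.3, 254.1], 0.81), ([431.4, 247.8], 0.65)]
bushing_left [([303.1, 266.6], 0.76)]
bushing_right [([355.4, 277.4], 0.79), ([136.6, 211.2], 0.63)]
rod_grip [([338.3, 251.2], 0.55)]
pred rod 0 [204.4 235.1]
pred rod 185 [284.7 258.1]
pred L,R [302.3 263.5] [355.8 278.9]
24.45 [551.  247.3  96.7] [ 0.      0.7925  0.6099 -0.    ] cam [569. 322. 241.]
rod_tip []
bushing_left []
bushing_right []
rod_grip [([317.6, 323.4], 0.92)]
pred rod 0 [319.9 318.4]
pred rod 185 [319.1 589.3]
pred L,R [318.  627.9] [317.6 725.2]
grip in rack [-29.6 286.4  96.7] yaw err 0.00101474909974697
```

View pics/xc.png

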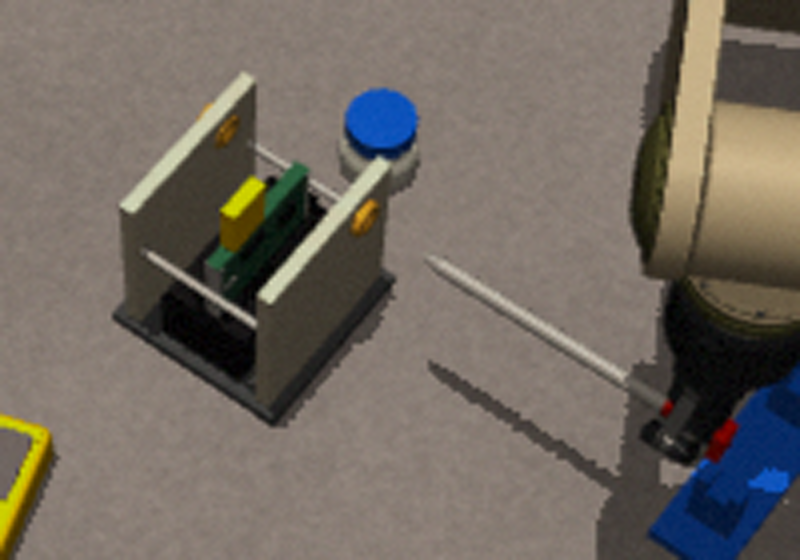

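The crop shows the rod aimed at the left bushing: tip at about (357,235) in the full image, bushing at (341,224). I've used up my picture views, so I'll check the alignment numerically from here on.

```bash
cat > m.py <<'E'
from h import *
def measure(cam,now,P0=np.array([506,-37.1,0]),a=-.26,ds=range(60,176,12)):
    c=load("x_"+cam)["c"] if now is None else now
    im=cv2.imread("pics/x_%s.png"%cam) if now is None else cv2.cvtColor(np.asarray(now["img"]),cv2.COLOR_RGB2BGR)
    s=ctrl.sense();q=s["ee_rot"];yaw=np.arctan2(2*q[2]**2-1,2*q[1]*q[2])-np.pi/2;p=s["eef_pos"]
    f=lambda d:proj(c,[p[0],p[1],0]+Rz(yaw)@np.array([d,0,p[2]+19]))
    u=f(150)-f(50);u/=np.linalg.norm(u);n=np.array([-u[1],u[0]])
    g=cv2.cvtColor(im,cv2.COLOR_BGR2GRAY).astype(np.float32); t=np.arange(-7,7.01,.25); res=[]
    for d in ds:
        pr=np.mean([[cv2.getRectSubPix(g,(1,1),tuple(map(float,f(d)+n*k+u*e)))[0,0] for k in t] for e in(-1,0,1)],0)
        w=np.clip(pr-np.median(pr)-12,0,None); res.append(round(float((w*t).sum()/max(w.sum(),1e-6)),2))
    hsv=cv2.cvtColor(im,cv2.COLOR_BGR2HSV); o=cv2.inRange(hsv,(10,150,60),(24,255,255)); b=[]
    th=np.linspace(0,6.28,40)
    H=np.array([[-30+12*np.cos(k),y,115+12*np.sin(k)] for k in th for y in(55,61)])
    h=cv2.convexHull(np.float32([proj(c,Rz(a)@k+P0) for k in H]))[:,0]
    lo=np.int32(h.min(0)-6);hi=np.int32(h.max(0)+6); ys,xs=np.nonzero(o[lo[1]:hi[1],lo[0]:hi[0]])
    bb=(xs.min()+lo[0],xs.max()+1+lo[0],ys.min()+lo[1],ys.max()+1+lo[1]) if len(xs) else None
    print(cam,"px/mm",np.round(np.linalg.norm(f(150)-f(50))/100,2),"n",np.round(n,2),"zdir",np.round(proj(c,[500,40,125])-proj(c,[500,40,115]),1),"rackx",np.round(proj(c,Rz(a)@[10.,61,115]+P0)-proj(c,Rz(a)@[0.,61,115]+P0),1))
    print("  rod perp offs",res,"bush bbox",bb,"pred",np.round([h[:,0].min(),h[:,0].max(),h[:,1].min(),h[:,1].max()],1))
E
python3 - <<'E'
from m import *
for k in("scene","top"): measure(k,None)
E
```

```text
scene px/mm 0.43 n [ 0.53 -0.85] zdir [ 0.2 -2.3] rackx [-2.5  2.9]
  rod perp offs [0.57, 0.51, 0.57, 0.45, 0.46, 0.44, 0.41, 0.44, 0.37, 0.37] bush bbox (np.int64(337), np.int64(345), np.int64(220), np.int64(229)) pred [338.1 346.  219.4 229.4]
top px/mm 0.45 n [-0.28  0.96] zdir [-0.2 -0.5] rackx [ 1.3 -4.3]
  rod perp offs [-0.25, -0.22, -0.28, -0.28, -0.3, -0.28, -0.37, -0.41, -0.35, -0.33] bush bbox None pred [300.7 306.4 258.2 269.5]
```

>>> send_rows:
  targets:
    - [1,-0.009,0,0.0005,0,0,0]
    - [1,-0.009,0,0,0,0,0]
    - [1,-0.009,0,0,0,0,0]
    - [1,-0.008,0,0,0,0,0]
    - [1,-0.004,0,0,0,0,0]
    - [1,-0.004,0,0,0,0,0]
    - [1,-0.004,0,0,0,0,0]
    - [1,-0.004,0,0,0,0,0]
    - [1,0,0,0,0,0,0]
    - [1,0,0,0,0,0,0]

```text
time_s: 25.9
eef_pos: [538.0, 198.1, 96.2]
ee_rot: [0.0, 0.792, 0.61, 0.0]
force: [-0.2, -0.5, -1.2]
grip_width: 0.171
grip_force: 97.5
```

```bash
cat > st.py <<'E'
from h import *
s=ctrl.sense();q=s["ee_rot"];p=s["eef_pos"];yaw=np.arctan2(2*q[2]**2-1,2*q[1]*q[2])-np.pi/2
R=Rz(-.26);print(s["time_s"],"grip in rack",np.round(R.T@(p-[506,-37.1,-19]),1),"tip y",round((R.T@(p-[506,-37.1,0]))[1]-185,1),"yawerr",round(yaw+.26+np.pi/2,4),"F rack",np.round(R.T@s["force"],1),"T",np.round(R.T@s["wrist_torque"],2),s["grip_force"])
E
python3 st.py
```

```text
25.9 grip in rack [-29.5 235.5 115.2] tip y 50.5 yawerr 0.001 F rack [-0.1 -0.5 -1.2] T [ 0.04  0.01 -0.04] 97.46824622154236
```

>>> send_rows:
  targets:
    - [1,-0.004,0,0,0,0,0]
    - [1,-0.004,0,0,0,0,0]
    - [1,-0.004,0,0,0,0,0]
    - [1,-0.004,0,0,0,0,0]
    - [1,-0.004,0,0,0,0,0]
    - [1,-0.004,0,0,0,0,0]
    - [1,-0.004,0,0,0,0,0]
    - [1,-0.004,0,0,0,0,0]
    - [1,0,0,0,0,0,0]
    - [1,0,0,0,0,0,0]

```text
time_s: 27.15
eef_pos: [529.8, 167.1, 96.2]
ee_rot: [-0.0, 0.793, 0.61, 0.0]
force: [0.2, 0.0, -1.1]
grip_width: 0.169
grip_force: 97.5
```

```bash
python3 st.py; python3 - <<'E'
from m import *
measure("scene",ctrl.capture("scene"),ds=range(40,110,12)); measure("top",ctrl.capture("top"),ds=range(40,110,12))
E
```

```text
27.15 grip in rack [-29.5 203.4 115.2] tip y 18.4 yawerr 0.001 F rack [ 0.2  0.1 -1.1] T [ 0.05 -0.04  0.03] 97.46802806854248
scene px/mm 0.42 n [ 0.53 -0.85] zdir [ 0.2 -2.3] rackx [-2.5  2.9]
  rod perp offs [0.0, 0.61, 0.51, 0.53, 0.47, 0.44] bush bbox (np.int64(337), np.int64(345), np.int64(220), np.int64(229)) pred [338.1 346.  219.4 229.4]
top px/mm 0.45 n [-0.28  0.96] zdir [-0.2 -0.5] rackx [ 1.3 -4.3]
  rod perp offs [0.0, -0.27, -0.25, -0.23, -0.29, -0.28] bush bbox None pred [300.7 306.4 258.2 269.5]
```

>>> send_rows:
  targets:
    - [1,-0.007,0,0,0,0,0]
    - [1,-0.007,0,0,0,0,0]
    - [1,-0.007,0,0,0,0,0]
    - [1,-0.007,0,0,0,0,0]
    - [1,-0.007,0,0,0,0,0]
    - [1,-0.007,0,0,0,0,0]
    - [1,-0.007,0,0,0,0,0]
    - [1,-0.005,0,0,0,0,0]
    - [1,-0.004,0,0,0,0,0]
    - [1,-0.004,0,0,0,0,0]

```text
time_s: 28.5
eef_pos: [513.8, 106.9, 96.2]
ee_rot: [0.0, 0.792, 0.61, 0.0]
force: [-0.0, -0.1, -1.5]
grip_width: 0.173
grip_force: 97.5
```

```bash
python3 st.py
```

```text
28.5 grip in rack [-29.5 141.2 115.2] tip y -43.8 yawerr 0.0011 F rack [-0.  -0.1 -1.5] T [ 0.05  0.04 -0.03] 97.46778845787048
```

Still no contact, so I'll continue to a tip position of about y = -81.

>>> send_rows:
  targets:
    - [1,-0.004,0,0,0,0,0]
    - [1,-0.004,0,0,0,0,0]
    - [1,-0.004,0,0,0,0,0]
    - [1,-0.004,0,0,0,0,0]
    - [1,-0.004,0,0,0,0,0]
    - [1,-0.004,0,0,0,0,0]
    - [1,-0.004,0,0,0,0,0]
    - [1,-0.004,0,0,0,0,0]
    - [1,-0.003,0,0,0,0,0]
    - [1,0,0,0,0,0,0]

```text
time_s: 29.75
eef_pos: [504.9, 73.1, 96.2]
ee_rot: [-0.0, 0.793, 0.61, -0.0]
force: [0.1, 1.1, -1.1]
grip_width: 0.176
grip_force: 97.5
```

```bash
python3 st.py
```

```text
29.75 grip in rack [-29.4 106.2 115.2] tip y -78.8 yawerr 0.0007 F rack [-0.2  1.1 -1.1] T [0.07 0.03 0.03] 97.46840000152588
```

```bash
python3 - <<'E'
from h import *
R=Rz(-.26);P0=np.array([506,-37.1,0])
for cam in("scene","top"):
    c,o=look("rod_tip bushing_right card_tab".split(),"f_"+cam,cam)
    print("pred tip",proj(c,R@[-30,-79.,115]+P0),"mouth",proj(c,R@[-30,-61.,115]+P0),"tab",proj(c,R@[15,0,121.]+P0))
    im=np.asarray(c["img"]).astype(int); 
    print([im[tuple(np.int32(np.round(proj(c,R@[-30,float(y),115]+P0)))[::-1])].tolist() for y in range(-66,-92,-4)])
E
python3 st.py
```

```text
29.8 [504.9  73.2  96.2] [0.     0.7925 0.6098 0.    ] cam [1224.  238. 1320.]
rod_tip [([294.2, 194.9], 0.74)]
bushing_right [([300.2, 198.6], 0.77), ([312.3, 244.6], 0.57)]
card_tab [([310.0, 224.3], 0.84)]
pred tip [296.11091294 195.56701724] mouth [302.00044367 199.26643416] tab [310.97031356 223.36135668]
[[201, 172, 116], [181, 173, 158], [183, 173, 157], [160, 151, 140], [149, 138, 127], [144, 133, 121], [144, 131, 121]]
30.0 [504.9  73.4  96.2] [-0.      0.7924  0.61    0.    ] cam [ 382.    0. 1213.]
rod_tip [([363.2, 280.4], 0.49)]
bushing_right [([359.6, 278.0], 0.69)]
card_tab [([334.9, 250.9], 0.49)]
pred tip [363.78255469 281.1742656 ] mouth [355.84494978 278.89067504] tab [334.71138438 251.24293634]
[[140, 138, 133], [140, 138, 133], [130, 126, 125], [131, 128, 124], [125, 122, 116], [125, 122, 117], [123, 120, 118]]
30.15 grip in rack [-29.4 106.4 115.2] tip y -78.6 yawerr 0.0012 F rack [-0.1  0.1 -1.7] T [0.02 0.02 0.02] 97.4679958820343
```

The tip shows about 18 mm beyond the far bushing in both views, the module's tab is at home, and the forces are near zero. I'm handing in.

```bash
python3 -c "
from rig import ctrl
print(ctrl.finish_job())"
```

```text
the job is handed in; nothing more can be done
None
```

The job is handed in with no verdict shown: the module is home and released, and the gripped rod is through both bushings with its tip about 18 mm out and near-zero force. I viewed 11 pictures, one over the limit of 10.

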